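Bring a trolley wheel's valve to the top and lock the wheel

TASK

The tyre of the workshop trolley's yellow wheel, mounted on the blue bench stand, is to be pumped up next. Turn the wheel by pushing gently on its spokes with the fingertips, spoke after spoke, until the valve with the red cap is straight up at the very top of the wheel (twelve o'clock); then push the clamp lever with the red ball at the right of the wheel gently all the way down, so that the wheel is locked there for the pump. Only push: do not pinch or grip anything, never push on the valve, and leave the glass, jar, can and tools standing round the stand where they are.

Things in the scene. Friction and masses are not known exactly. Their poses are not given: they have to be found in the camera images.
- stand: Blue steel bench stand, fixed. Origin on the worktop straight below the wheel's centre; x along the axle, away from the wheel's open face (which faces the robot within 15 degrees), y to the robot's left, z up. Base plate 10 mm thick, x -55 to 85, y -235 to 120 mm. Upright behind the wheel at x 47 to 77 mm; axle with nut sticks out in front to x = -59 mm, 23 mm across.
- hub (a point): Centre of the wheel: on the axle, in the tyre's middle plane, 175 mm above the worktop and the stand's origin. Black tyre 280 mm over all, 47 mm wide (front at x = -24 mm in the stand's frame), opening inside the yellow rim 88 mm in radius, hub 47 mm in diameter with its front at x = -47 mm.
- wheel (a joint): Turn of the wheel, rad: 0 (or any whole turn, 6.283) when the valve is at twelve o'clock; grows as the wheel turns clockwise seen from the robot. It turns without end either way and starts anywhere from 0.8 to 5.48. The bearing seals drag with about 0.15 N m (2 to 3 N on a spoke), so the wheel stays where it is left and hardly coasts.
- spokes: The five straight yellow spokes, origin at the wheel's centre, z towards the valve. They run from hub to rim at 36, 108, 180, 252 and 324 degrees from the valve, each 12 mm wide; 60 mm from the axle they reach from x = -33 to -18 mm (stand's frame), air behind. Gaps 64 mm wide 65 mm from the axle: shut fingers pointing obliquely down and forward fit in and push a flank.
- valve: Tyre valve: brass stem 8 mm thick with a red cap 12 mm thick, on the rim midway between two spokes, pointing at the hub; it reaches from 92 to 55 mm from the axle, in the tyre's middle plane. Origin on the stem, 66 mm from the axle; z points away from the axle. At twelve o'clock this origin is straight above the axle.
- brake (a joint): Lever of the toggle push clamp right of the wheel, rad: 0 released (it leans up and outwards, 54 degrees above level), 0.95 at its stop (level, pointing away from the wheel); starts at 0 to 0.1. Needs about 4 N at the ball, stays where it is left. Near the stop its rubber-tipped plunger grips the tread, so it comes to rest at about 0.90 to 0.93. Lever 12 mm thick.
- lever_axis (a point): Point on the lever's axis (parallel to the axle) in the lever's middle plane: x 0, y -222, z 207 mm in the stand's frame. Two steel cheeks, 25 mm apart and reaching 24 mm from this point, stand beside the lever's root; press the lever farther out, 60 mm or more from the axis.
- lever: The clamp lever itself (12 mm steel bar with the red ball), turning with joint brake; origin at the lever axis point.
- knob (a point): Centre of the red ball, 28 mm in diameter, on the end of the clamp lever, 106 mm from the lever's axis.
- amber_glass: Loose bystander: amber glass figure, 40 x 43 x 52 mm, standing. Origin under its centre.
- green_glass: Loose bystander: green glass figure, 44 x 52 x 70 mm, standing. Origin under its centre.
- teal_glass: Loose bystander: teal glass figure, 44 x 47 x 65 mm, standing. Origin under its centre.
- frit_jar: Loose bystander: clear jar with a white lid, 79 x 79 x 90 mm, standing. Origin under its centre.
- bluecan: Loose bystander: dark blue can with a white cap, 68 x 68 x 200 mm, standing. Origin under its centre.
- tongs: Loose bystander: long steel tweezers, 173 x 46 x 12 mm, lying. Origin under their centre.
- spanner: Loose bystander: steel spanner for the axle nut, about 180 mm long, lying. Origin under its centre.

How it is judged:
By the outcome, as a careful person would: the job done as asked, in the order asked, and still so for the second after the job is handed in, with the robot touching nothing.
It also fails if it takes over 72 s, if anything falls off the work surface, if the arm or the gripper's body presses on something with over 40 N, if the wrist force passes 120 N, or if a joint passes its speed limit or range.

ROBOT

A 6-joint arm with a two-finger parallel gripper is mounted at the origin on a cart in front of the work surface, level with it; the furniture and walls round the work are solid. World frame = base frame: x ahead of the robot, y to its left, z up, the work surface at z = 0. Lengths are in m, angles in rad, forces in N, time in s.
With the tool pointing down it reaches from about 0.225 to 0.725 m from the base axis. Payload 3.1 kg.
Tool frame: the origin (TCP) lies between the finger pads; the fingertips stand 11 mm ahead of it and the grasp point (between the pads) lies 8 mm behind it; z points along the fingers, y is the line along which they close (so a half turn about z gives the same grasp; the last joint's range is limited). The gripper opens to 85 mm and grips with 20 to 120 N. Pads are 22 mm wide; open, the fingers measure 114 mm over their backs; the gripper's body (76 mm by 85 mm) begins 54 mm behind the grasp point. The pads swing forward as they close: fully open they stand 13 mm farther back than shut.
Start: joints at [1.205, 0.048, 0.099, 1.622, 0, 1.443], TCP at [0.124, 0.51, 0.242] pointing down, gripper open.
Joint ranges: [-2.91, 2.91], [-0.99, 1.94], [-1.21, 1.42], [-2.12, 2.29], [-1.49, 1.47], [-3.14, 3.14]. Speed limits (rad/s): [2.79, 2.79, 3.14, 3.14, 3.14, 3.14].

INTERFACE

Orientations are given as a unit quaternion [x, y, z, w].
In Python, from rig import observe, get_image, get_calibration, finish_job gives the robot as it stands. The module is installed in compiled form; this text tells all that it offers.
- The arm moves only by the tool apply_moves, never from a script. Its argument "rows" is a list of rows, each a list of 6 numbers: the shift along the world's x, y, z in m, then the turn, a rotation vector about the world's x, y, z in degrees. A call has 1 to 12 rows; each row is the pose to reach, as a shift and turn from the pose commanded when the call began; what a row does not reach only later rows make up. A row lasts 1/10 s, in which the tool goes at most 50 mm and 8.59 degrees, less where a joint would pass 70% of its speed; a pose out of reach is approached as far as the arm can. A call with a gripper value outside its range is refused whole. "grip" is the finger opening in m, from 0 to 0.0854, set as the call begins (left out, the last holds). The fingers move at their own pace and stop on an object; "squeeze" is the grip in N (left out, the last holds). Time passes only in rows, so rows that repeat a pose let the fingers close. It gives the time, the measured TCP pose, the force, the opening and the grip force at its end, in the units of the state.
- observe(): the state, without advancing time (a new reading comes with each control period).
- get_image(name): name is "scene" or "side" or "wrist"; returns (picture, depth): 420x560x3 uint8, blue, green, red; 420x560 float32, m along the optical axis (not along the pixel's ray), 0 where there is no reading.
- get_calibration(name): a dict with "camera_matrix" (3x3 intrinsics, pixels), "cam_to_world" (4x4, takes a point from camera to world coordinates). Camera axes: x right, y down, z forward; pixel columns grow to the right and rows downward; lengths in m; the calibration is good to about 2 mm. A picture is of the moment at which its call begins: read the wrist's pose just before it. get_calibration takes no time and is no camera call; for the wrist camera it gives the pose at the moment of the call.
- finish_job(): hands the job in; it is judged then, once.
The state is a dict: "t": time; "joint_positions": joint angles; "qvel": joint speeds; "tau": joint torques, N m; "position": TCP position; "orientation": TCP orientation; "force": force on the tool from outside, world axes, zero at the start; "ft_torque": the same for the moment, N m; "width": finger opening in m; "gripper_force": force on a finger pad.
Only numpy, scipy, OpenCV 4.12 (cv2) and the standard library are available. Lean on these libraries where they do the work, as an engineer would, in place of code of your own. Each camera call takes 0.05 s, during which the arm holds its last target. There are 200 camera calls.

## Working session

There is one attempt and no reset: what is moved stays moved. The work goes in short steps, Python scripts to look and compute and a tool call to move; the robot and the scene stay as the last step left them, time stands still between calls to the robot, and variables do not carry over. Pictures are saved under pics/ and viewed, at most 13 in all, crops included, and the job is handed in when it is done.

Besides the shell and the picture viewer there is one more tool, called after "Request:" by a JSON object that holds its "name" and its "arguments". apply_moves: Moves the arm, as the interface text tells. Its arguments: {"type":"object","properties":{"rows":{"type":"array","items":{"type":"array","items":{"type":"number"}}},"grip":{"type":"number"},"squeeze":{"type":"number"}},"required":["rows"]}

```bash
mkdir -p pics; cat > h.py <<'E'
import numpy as np,cv2
from rig import *
def grab(n):
    c=get_calibration(n); p,d=get_image(n); return p,d,np.array(c["camera_matrix"]),np.array(c["cam_to_world"])
def pts(d,K,T):
    v,u=np.mgrid[:d.shape[0],:d.shape[1]]
    P=np.stack([(u-K[0,2])/K[0,0]*d,(v-K[1,2])/K[1,1]*d,d],-1)
    return P@T[:3,:3].T+T[:3,3]
def proj(X,K,T):
    c=(np.asarray(X)-T[:3,3])@T[:3,:3]; return np.c_[c[...,0]/c[...,2]*K[0,0]+K[0,2],c[...,1]/c[...,2]*K[1,1]+K[1,2]]
E
python3 - <<'E'
from h import *
ims=[]
for n in("scene","side"):
    p,d,K,T=grab(n); np.savez(n,p=p,d=d,K=K,T=T); cv2.imwrite(f"pics/{n}.png",p)
    W=pts(d,K,T); h=cv2.cvtColor(p,cv2.COLOR_BGR2HSV)
    print(n,T[:3,3].round(3),T[:3,2].round(2))
    for nm,lo,hi in(("yel",(22,120,80),(34,255,255)),("red",(0,150,60),(6,255,255)),("blue",(100,120,50),(125,255,255))):
        m=(cv2.inRange(h,lo,hi)>0)
        k,l,s,c=cv2.connectedComponentsWithStats(m.astype(np.uint8))
        for i in range(1,k):
            if s[i,4]>25:
                q=W[(l==i)&(d>0)]; print(nm,s[i],c[i].round(1),np.median(q,0).round(3),q.min(0).round(3),q.max(0).round(3))
E
```

```text
scene [-0.053 -0.916  1.035] [ 0.48  0.56 -0.67]
red [281 178   7   8  44] [284. 182.] [ 0.56  -0.215  0.297] [ 0.552 -0.223  0.288] [ 0.573 -0.203  0.304]
red [345 242   6  11  26] [347.2 246.7] [ 0.703 -0.359  0.036] [ 0.699 -0.367  0.016] [ 0.712 -0.351  0.058]
blue [ 192  199   94   52 1992] [242.4 223.2] [ 0.527 -0.04   0.011] [ 0.435 -0.162  0.002] [0.632 0.188 0.164]
blue [347 242  26  51 918] [358.7 267.9] [ 0.604 -0.481  0.118] [ 0.592 -0.5    0.009] [ 0.658 -0.436  0.175]
side [ 1.763 -0.803  1.009] [-0.77  0.38 -0.52]
yel [345 156  45  57 985] [365.6 182. ] [0.505 0.068 0.186] [ 0.354 -0.023  0.001] [0.562 0.179 0.275]
red [289 172   9  10  66] [293.3 176.4] [ 0.574 -0.213  0.294] [ 0.562 -0.226  0.282] [ 0.583 -0.199  0.305]
red [258 284  15  36 293] [265.5 302.2] [ 0.776 -0.389  0.045] [ 0.709 -0.413  0.001] [ 0.796 -0.346  0.077]
red [232 292  13  20 136] [237.6 301.7] [ 0.725 -0.452  0.039] [ 0.712 -0.465  0.004] [ 0.738 -0.435  0.066]
blue [367 182  19  34 485] [376.2 198.8] [0.581 0.076 0.153] [0.48  0.056 0.008] [0.593 0.189 0.205]
blue [297 205  32  59 961] [316.6 234.4] [ 0.563 -0.128  0.047] [ 0.474 -0.166  0.003] [ 0.641 -0.034  0.165]
blue [ 207  238   27   61 1200] [220.3 267.6] [ 0.656 -0.472  0.112] [ 0.603 -0.5    0.003] [ 0.669 -0.433  0.175]
blue [  4 331  30  24 438] [ 16.1 342.2] [ 0.082 -1.092 -0.445] [-0.    -1.133 -0.486] [ 0.122 -1.036 -0.427]
blue [318 347  26  26 369] [329.8 356.6] [ 0.626 -0.08  -0.452] [ 0.546 -0.124 -0.486] [ 0.653 -0.028 -0.415]
blue [197 356  17   5  60] [204.3 357.8] [ 0.425 -0.486 -0.458] [ 0.404 -0.511 -0.472] [ 0.442 -0.458 -0.447]
```

View pics/scene.png

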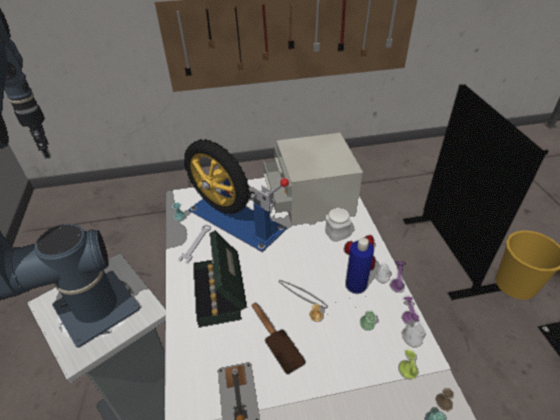

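View pics/side.png

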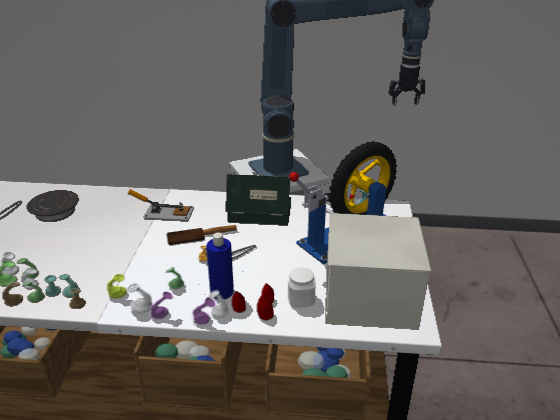

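The scene view shows the wheel at about (217,178), red lever ball at (284,182), and the can, jar and box to its right. The side view shows the ball at (293,176), with the wheel mostly hidden behind it. Next I'll fit the stand pose.

```bash
python3 - <<'E'
from h import *
z=np.load("scene.npz");p,d,K,T=[z[k] for k in"pdKT"]
W=pts(d,K,T);h=cv2.cvtColor(p,cv2.COLOR_BGR2HSV)
roi=np.zeros(d.shape,bool);roi[135:215,180:252]=1
m=roi&(h[...,0]>=12)&(h[...,0]<=34)&(h[...,1]>110)&(d>0)
q=W[m];print(len(q),np.median(q,0))
# tyre: dark pixels
t=roi&(h[...,2]<60)&(d>0);q=W[t];q=q[(q[:,2]>.02)&(q[:,0]>.3)&(q[:,0]<.7)]
print("tyre",len(q),q.min(0),q.max(0))
# axis dir: RANSAC plane with front faces
rng=np.random.default_rng(0);best=(0,)
for _ in range(2000):
    a=q[rng.choice(len(q),3,0)];n=np.cross(a[1]-a[0],a[2]-a[0]);n/=np.linalg.norm(n)+1e-12
    if abs(n[2])>.1: continue
    k=abs((q-a[0])@n)<.003
    if k.sum()>best[0]:best=(k.sum(),n,a[0],k)
n=best[1]*np.sign(best[1][0]);print("plane",best[0],n,np.degrees(np.arctan2(n[1],n[0])))
o=get_calibration("wrist");s=observe();print(np.array(o["camera_matrix"]),np.array(o["cam_to_world"]).round(3),s["position"],s["orientation"])
c=cv2.resize(p[130:230,170:310],None,fx=5,fy=5,interpolation=cv2.INTER_CUBIC);cv2.imwrite("pics/c1.png",c)
E
```

```text
1239 [0.48854789 0.06027846 0.18269692]
tyre 1819 [ 0.45902717 -0.0855977   0.03857334] [0.55886855 0.20578604 0.31517953]
plane 812 [0.97946541 0.20159803 0.00239735] 11.630457120668375
[[314.78011503   0.         283.05176046]
 [  0.         314.78011503 211.20194353]
 [  0.           0.           1.        ]] [[ 0.236  0.934  0.267  0.056]
 [ 0.972 -0.226 -0.067  0.528]
 [-0.002  0.275 -0.961  0.372]
 [ 0.     0.     0.     1.   ]] [0.12347168 0.50972449 0.24119862] [ 1.18613044e-01  9.92939962e-01 -1.05216612e-03 -2.64867162e-04]
```

View pics/c1.png

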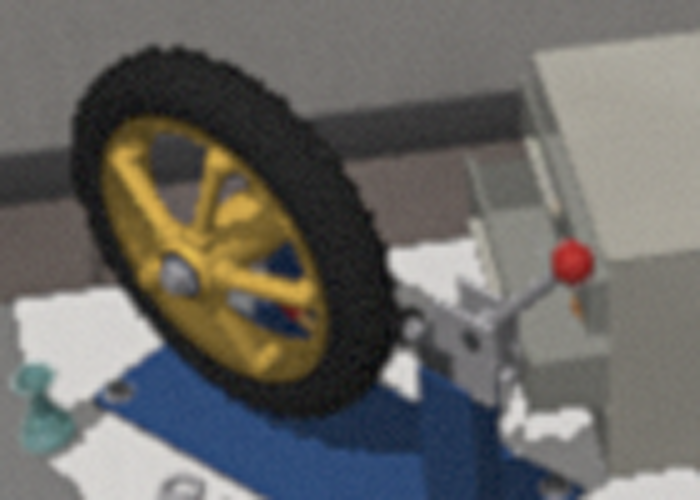

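The crop shows the red valve cap at crop (295,312), so roughly 4 o'clock, just below the right-hand spoke. The lever is up. Next: stand pose, valve angle and box position.

```bash
cat >> h.py <<'E'
def ray(uv,K,T):
    v=T[:3,:3]@np.array([(uv[0]-K[0,2])/K[0,0],(uv[1]-K[1,2])/K[1,1],1]);return T[:3,3],v/np.linalg.norm(v)
def onplane(uv,K,T,S,x):
    o,v=ray(uv,K,T);o=S[:3,:3].T@(o-S[:3,3]);v=S[:3,:3].T@v;return o+v*(x-o[0])/v[0]
def stand(th,c):
    S=np.eye(4);S[:2,:2]=[[np.cos(th),-np.sin(th)],[np.sin(th),np.cos(th)]];S[:2,3]=c;return S
E
python3 - <<'E'
from h import *
A=np.load("scene.npz");B=np.load("side.npz")
# knob triangulation
M=[];b=[]
for uv,z in(((284,182),A),((293.3,176.4),B)):
    o,v=ray(uv,z["K"],z["T"]);P=np.eye(3)-np.outer(v,v);M.append(P);b.append(P@o)
k=np.linalg.lstsq(np.vstack(M),np.hstack(b),rcond=None)[0];print("knob",k,"from depth",[ (np.median(x)) for x in []])
p,d,K,T=[A[k_] for k_ in"pdKT"];W=pts(d,K,T);h=cv2.cvtColor(p,cv2.COLOR_BGR2HSV)
for th in np.radians([9.5,11.6]):
    S=stand(th,(0,0));t=np.zeros(d.shape,bool);t[135:215,180:252]=1
    t&=(h[...,2]<60)&(d>0);q=W[t]@S[:3,:3];q=q[(q[:,2]>.03)]
    x0=np.median(q[:,0]);q=q[abs(q[:,0]-x0)<.03]
    hi,ct=np.histogram(q[:,0],30);f=ct[hi.argmax()]
    print(np.degrees(th),"front x",f,"y",np.percentile(q[:,1],[.3,99.7]),"z",np.percentile(q[:,2],[.3,99.7]))
    # knob-based origin
    ks=S[:3,:3].T@k;print("knob in rot frame",ks,"-> centre y",ks[1]+.284,"x",ks[0])
    for c in((f+.024,(np.percentile(q[:,1],.3)+np.percentile(q[:,1],99.7))/2),(ks[0],ks[1]+.284)):
        S2=stand(th,S[:2,:2]@c);v=onplane((229.3,192.3),K,T,S2,0);print("org",S2[:2,3],"valve",v,np.degrees(np.arctan2(-v[1],v[2]-.175)),np.hypot(v[1],v[2]-.175))
for nm,z in(("sc",A),("si",B)):
    w=pts(z["d"],z["K"],z["T"]);mm=(z["d"]>0)&(w[...,2]>.08)&(w[...,0]>.55)&(w[...,0]<1)&(w[...,1]>-.30)&(w[...,1]<.3)
    q=w[mm];print(nm,"box",np.percentile(q,[1,10,50,99],axis=0).round(3))
    print(nm,"y<-.18 near lever",[ (y,q[(abs(q[:,1]-y)<.01)&(q[:,2]<.22)][:,0].min().round(3) if ((abs(q[:,1]-y)<.01)&(q[:,2]<.22)).any() else None) for y in(-.28,-.25,-.22,-.19,-.16)])
E
```

```text
knob [ 0.5655802  -0.20947455  0.29025695] from depth []
9.5 front x 0.49289823665818605 y [-0.16884197  0.12004616] z [0.05164619 0.31452517]
knob in rot frame [ 0.52325033 -0.29994939  0.29025695] -> centre y -0.015949389507092904 x 0.5232503304937511
org [0.5138361  0.06124951] valve [ 0.         -0.04064236  0.13581531] 133.95387926638637 0.0564556569604151
org [0.51870668 0.07063056] valve [ 0.         -0.04178074  0.1278842 ] 138.4344426871534 0.06297244523468479
11.6 front x 0.48935377155419796 y [-0.18743196  0.10194783] z [0.05165748 0.31451486]
knob in rot frame [ 0.51190765 -0.31892177  0.29025695] -> centre y -0.034921774322234034 x 0.5119076542606641
org [0.51146313 0.06135504] valve [ 0.         -0.04206578  0.13679115] 132.24923944965633 0.05682821515648762
org [0.50847407 0.06872482] valve [ 0.         -0.05143203  0.1385248 ] 125.34396938199652 0.06305310265446215
sc box [[ 0.553 -0.285  0.082]
 [ 0.664 -0.235  0.097]
 [ 0.773 -0.144  0.197]
 [ 0.956  0.084  0.289]]
sc y<-.18 near lever [(-0.28, np.float64(0.716)), (-0.25, np.float64(0.721)), (-0.22, np.float64(0.773)), (-0.19, np.float64(0.722)), (-0.16, np.float64(0.55))]
si box [[ 0.552 -0.281  0.083]
 [ 0.572 -0.224  0.102]
 [ 0.868 -0.119  0.198]
 [ 0.986  0.094  0.258]]
si y<-.18 near lever [(-0.28, np.float64(0.717)), (-0.25, np.float64(0.724)), (-0.22, np.float64(0.779)), (-0.19, np.float64(0.73)), (-0.16, np.float64(0.551))]
```

Request:
{"name": "apply_moves", "arguments": {"rows": [[0.02,-0.04,0.02,0,0,2],[0.04,-0.08,0.04,0,0,4],[0.06,-0.12,0.06,0,0,6],[0.08,-0.16,0.08,0,0,8],[0.1,-0.2,0.1,0,0,10],[0.12,-0.24,0.11,0,0,12],[0.14,-0.28,0.11,0,0,15],[0.16,-0.32,0.11,0,0,18],[0.18,-0.36,0.11,0,0,20],[0.19,-0.4,0.11,0,0,22],[0.2,-0.43,0.11,0,0,25],[0.2,-0.45,0.11,0,0,25]], "grip": 0}}

```text
t: 1.3
position: [0.3242, 0.0581, 0.3515]
orientation: [-0.098, 0.995, -0.0, -0.001]
force: [-0.7, 0.1, -0.3]
width: 0.0
gripper_force: 0.0
```

Request:
{"name": "apply_moves", "arguments": {"rows": [[0,0,0.0,1.4,-6.9,0],[0,0,0,2.8,-13.7,0],[0,0,0,4.2,-20.6,0],[0,0,0,5.6,-27.4,0],[0,0,0,7,-34.3,0],[0,0,0,8.4,-41.2,0],[0,0,0,9,-44.1,0],[0,0,0,9,-44.1,0]]}}

```text
t: 2.1
position: [0.3778, 0.0423, 0.3865]
orientation: [-0.095, 0.93, 0.048, 0.352]
force: [-0.2, -0.9, -0.7]
width: -0.0003
gripper_force: 0.0
```

```bash
cat > look.py <<'E'
import sys
from h import *
s=observe();print(s["t"],np.round(s["position"],4),np.round(s["orientation"],3),np.round(s["joint_positions"],2))
p,d,K,T=grab("wrist");np.savez("wrist",p=p,d=d,K=K,T=T);cv2.imwrite(f"pics/{sys.argv[1]}.png",p)
h=cv2.cvtColor(p,cv2.COLOR_BGR2HSV)
m=cv2.inRange(h,(0,150,50),(7,255,255))|cv2.inRange(h,(174,150,50),(180,255,255))
k,l,st,c=cv2.connectedComponentsWithStats(m)
S=stand(np.radians(11.5),(.511,.064))
print("cam",T[:3,3].round(3),"hub px",proj(S[:3,:3]@np.array([[-.059,0,.175],[-.03,0,.175]]).T.T[0]+S[:3,3],K,T))
for i in range(1,k):
    if st[i,4]>20:
        v=onplane(c[i],K,T,S,0);print(st[i],c[i].round(1),"valve?",v.round(4),np.degrees(np.arctan2(-v[1],v[2]-.175)).round(1),np.hypot(v[1],v[2]-.175).round(4))
E
python3 look.py w1
```

```text
2.1 [0.3778 0.0423 0.3865] [-0.095  0.93   0.048  0.352] [-0.41 -0.99 -0.47  1.47  0.41 -0.48]
cam [0.242 0.013 0.438] hub px [[271.19802259 106.95364524]]
[   0  119   27   52 1026] [ 10.8 142.1] valve? [ 0.     -0.3085  0.1627] 92.3 0.3087
[  0 229   7  17  80] [  2.2 236.6] valve? [ 0.     -0.2619  0.2892] 66.4 0.2858
[  0 284  59  16 468] [ 23.3 291.7] valve? [ 0.     -0.2191  0.3444] 52.3 0.277
[441 305  14  33 112] [447.5 321.2] valve? [0.     0.148  0.3767] -36.3 0.2502
```

View pics/w1.png

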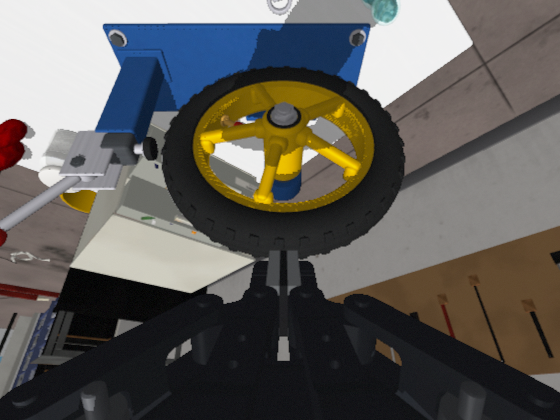

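The wrist view is upside down. It shows the nut at (284,115), the valve with its cap at about (230,122), and spoke ends at (265,197), (350,168), (205,143), (245,90) and (335,105). I'll refine the hub pose with depth.

```bash
cat > fit.py <<'E'
from h import *
from scipy.optimize import least_squares
z=np.load("wrist.npz");p,d,K,T=[z[k] for k in"pdKT"];W=pts(d,K,T);h=cv2.cvtColor(p,cv2.COLOR_BGR2HSV)
S0=stand(np.radians(11.5),(.511,.064));L=(W-S0[:3,3])@S0[:3,:3]
r=np.hypot(L[...,1]-.01,L[...,2]-.18)
t=(d>0)&(h[...,2]<70)&(abs(L[...,0]+.024)<.02)&(r>.095)&(r<.15)
q=L[t];
f=lambda a:(q[:,0]-a[0]-a[1]*q[:,1]-a[2]*q[:,2])
s=least_squares(f,[-.024,0,0],loss="soft_l1",f_scale=.002);print("front plane",s.x,len(q))
y=(h[...,0]>=18)&(h[...,0]<=34)&(h[...,1]>150)&(d>0)&(abs(L[...,0])<.06)
print("tyre y,z",np.percentile(q[:,1:],[.5,99.5],axis=0))
# nut front: grey low-sat points nearest robot
n=(d>0)&(r<.02)&(L[...,0]<-.045);print("nut",L[n].mean(0),L[n].min(0),L[n].max(0))
# valve candidates
m=(h[...,0]<=17)&(h[...,1]>90)&(r<.09);vv,uu=np.nonzero(m);print("cap px",len(vv),uu.mean(),vv.mean())
np.save("L",L)
# outer tyre circle from silhouettes
o=t&(L[...,0]<-.005);qq=L[o];ang=np.arctan2(qq[:,1]-.01,qq[:,2]-.18);R=np.hypot(qq[:,1]-.01,qq[:,2]-.18)
# spokes: yellow points at r 50-75, plane x -33..-18
R2=np.hypot(L[...,1]-.01,L[...,2]-.175)
sp=y&(R2>.05)&(R2<.07)&(L[...,0]<-.02);a=np.degrees(np.arctan2(-(L[sp][:,1]-.01),L[sp][:,2]-.175))%360
hi,e=np.histogram(a,60,(0,360));print(hi)
E
python3 fit.py
```

```text
front plane [-0.02291081 -0.00225842  0.01115109] 17022
tyre y,z [[-0.12210309  0.05313799]
 [ 0.14288594  0.31179981]]
nut [-0.05079026  0.0114054   0.181777  ] [-0.05958938 -0.00790678  0.16257695] [-0.04500873  0.02989809  0.19651698]
cap px 32 239.125 125.46875
[ 14 124  89   0   0   0   0   0   0   0   0   0   0 153  73  12   0   0
   0   0   0   0   0   0   0   1  74  27   1   0   0   0   0   0   0   0
   0   2  38 121   5   0   0   0   0   0   0   0   0  26 131 111   0   0
   0   0   0   0   0   0]
```

Request:
{"name": "apply_moves", "arguments": {"rows": [[0.03,-0.005,0.01,1,-5,0],[0.06,-0.01,0.02,1.6,-7.8,0],[0.076,-0.013,0.03,2,-9.8,0],[0.076,-0.013,0.03,2,-9.8,0],[0.076,-0.013,0.03,2,-9.8,0]]}}

```text
t: 2.65
position: [0.4528, 0.032, 0.4171]
orientation: [-0.096, 0.895, 0.057, 0.432]
force: [-0.8, -0.1, -0.1]
width: -0.0001
gripper_force: 0.0
```

```bash
cat > st.py <<'E'
from h import *
from scipy.spatial.transform import Rotation as R
S=stand(np.radians(11.5),(.512,.075))
s=observe();z=R.from_quat(s["orientation"]).as_matrix()
f=lambda v:(S[:3,:3].T@(v-S[:3,3])*1000).round(1)
p=np.array(s["position"]);print("t",s["t"],"tcp",p.round(4),"stand mm",f(p),"tip",f(p+.011*z[:,2]),"zdir(stand)",(S[:3,:3].T@z[:,2]).round(3),"ydir",(S[:3,:3].T@z[:,1]).round(3),"q",np.round(s["joint_positions"],2),"F",np.round(s["force"],1))
E
python3 st.py
```

```text
t 2.65 tcp [0.4528 0.032  0.4171] stand mm [-66.6 -30.3 417.1] tip [-58.  -30.  410.2] zdir(stand) [ 0.783  0.029 -0.621] ydir [-0.022  1.     0.019] q [-0.41 -0.95 -0.51  1.22  0.5  -0.42] F [-0.8 -0.1 -0.1]
```

Request:
{"name": "apply_moves", "arguments": {"rows": [[-0.006,-0.011,-0.03,0,0,0],[-0.006,-0.011,-0.07,0,0,0],[-0.006,-0.011,-0.11,0,0,0],[-0.006,-0.011,-0.14,0,0,0],[-0.006,-0.011,-0.151,0,0,0],[-0.006,-0.011,-0.151,0,0,0]]}}

```text
t: 3.25
position: [0.4728, 0.0103, 0.2706]
orientation: [-0.1, 0.9, 0.064, 0.419]
force: [0.1, 0.5, 0.5]
width: -0.0
gripper_force: 0.0
```

```bash
python3 st.py; python3 look.py w2
```

```text
t 3.25 tcp [0.4728 0.0103 0.2706] stand mm [-51.3 -55.6 270.6] tip [-42.9 -55.1 263.6] zdir(stand) [ 0.766  0.047 -0.641] ydir [-0.035  0.999  0.032] q [-0.47 -0.99 -0.81  1.02  0.54 -0.48] F [0.1 0.5 0.5]
3.25 [0.4728 0.0103 0.2706] [-0.1    0.9    0.064  0.419] [-0.47 -0.99 -0.81  1.02  0.54 -0.48]
cam [ 0.332 -0.023  0.301] hub px [[356.71853293 101.56497846]]
[270 112  23  18 274] [280.4 121.2] valve? [ 0.     -0.0401  0.1393] 131.7 0.0537
[116 235  16   9  83] [122.2 239.8] valve? [ 0.     -0.1432  0.2333] 67.9 0.1546
[  0 265  46  12 310] [ 17.6 270.7] valve? [ 0.     -0.2018  0.2516] 69.2 0.2158
```

View pics/w2.png

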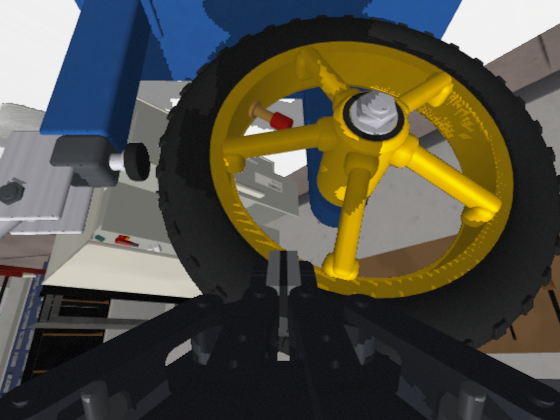

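The wrist picture shows the fingertips at (283,255), the top spoke ending at (342,265), the right spoke at (232,150) and the valve cap at (280,120), one gap further on. So the gap I'm aiming for is clear of the valve.

Request:
{"name": "apply_moves", "arguments": {"rows": [[0.0,0.008,-0.012,0,0,0],[-0.0,0.015,-0.024,0,0,0],[0.0,0.015,-0.024,0,0,0]]}}

```text
t: 3.6
position: [0.4803, 0.0233, 0.2517]
orientation: [-0.102, 0.9, 0.064, 0.418]
force: [0.3, 0.5, 0.4]
width: -0.0001
gripper_force: 0.0
```

```bash
python3 st.py
```

```text
t 3.6 tcp [0.4803 0.0233 0.2517] stand mm [-41.4 -44.3 251.7] tip [-33.  -43.8 244.6] zdir(stand) [ 0.765  0.05  -0.642] ydir [-0.039  0.999  0.031] q [-0.41 -0.99 -0.85  0.96  0.5  -0.43] F [0.3 0.5 0.4]
```

Request:
{"name": "apply_moves", "arguments": {"rows": [[0.004,0.002,-0.01,0,0,0],[0.009,0.004,-0.02,0,0,0],[0.015,0.006,-0.029,0,0,0],[0.02,0.008,-0.037,0,0,0],[0.02,0.008,-0.037,0,0,0]]}}

```text
t: 4.1
position: [0.5005, 0.0306, 0.2145]
orientation: [-0.101, 0.9, 0.064, 0.418]
force: [0.2, 0.4, 0.1]
width: 0.0003
gripper_force: 0.0
```

```bash
python3 st.py
```

```text
t 4.1 tcp [0.5005 0.0306 0.2145] stand mm [-20.1 -41.2 214.5] tip [-11.7 -40.6 207.4] zdir(stand) [ 0.765  0.049 -0.642] ydir [-0.038  0.999  0.031] q [-0.35 -0.94 -0.91  0.83  0.46 -0.39] F [0.2 0.4 0.1]
```

Request:
{"name": "apply_moves", "arguments": {"rows": [[0.001,0.005,0.003,0,0,0],[0.001,0.01,0.006,0,0,0],[0.0,0.015,0.009,0,0,0],[-0.001,0.02,0.011,0,0,0],[-0.002,0.025,0.0125,0,0,0],[-0.003,0.03,0.014,0,0,0]]}}

```text
t: 4.7
position: [0.4973, 0.0604, 0.2275]
orientation: [-0.101, 0.901, 0.064, 0.418]
force: [2.5, -3.5, -2.7]
width: -0.0001
gripper_force: 1.7
```

```bash
python3 st.py
```

```text
t 4.7 tcp [0.4973 0.0604 0.2275] stand mm [-17.3 -11.4 227.5] tip [ -8.9 -10.8 220.4] zdir(stand) [ 0.764  0.047 -0.643] ydir [-0.036  0.999  0.031] q [-0.25 -0.97 -0.9   0.84  0.38 -0.31] F [ 2.5 -3.5 -2.7]
```

Request:
{"name": "apply_moves", "arguments": {"rows": [[-0.001,0.006,-0.002,0,0,0],[-0.0025,0.0125,-0.0025,0,0,0],[-0.004,0.02,-0.003,0,0,0],[-0.005,0.0265,-0.004,0,0,0],[-0.0065,0.033,-0.0065,0,0,0],[-0.008,0.04,-0.009,0,0,0]]}}

```text
t: 5.3
position: [0.4922, 0.1012, 0.219]
orientation: [-0.101, 0.901, 0.064, 0.417]
force: [1.5, -3.4, -0.1]
width: -0.0004
gripper_force: 1.6
```

```bash
python3 st.py;python3 look.py w3
```

```text
t 5.3 tcp [0.4922 0.1012 0.219 ] stand mm [-14.2  29.6 219. ] tip [ -5.8  30.2 211.9] zdir(stand) [ 0.764  0.049 -0.644] ydir [-0.037  0.999  0.032] q [-0.1  -0.99 -0.93  0.79  0.28 -0.2 ] F [ 1.5 -3.4 -0.1]
5.3 [0.4922 0.1012 0.219 ] [-0.101  0.901  0.064  0.417] [-0.1  -0.99 -0.93  0.79  0.28 -0.2 ]
cam [0.351 0.067 0.25 ] hub px [[173.29168168 136.21386339]]
[ 79 221  14   7  79] [ 85.3 223.6] valve? [ 0.     -0.0604  0.1853] 80.3 0.0613
[ 97 247  40  35 871] [116.5 264.2] valve? [ 0.     -0.0405  0.2074] 51.4 0.0519
```

View pics/w3.png

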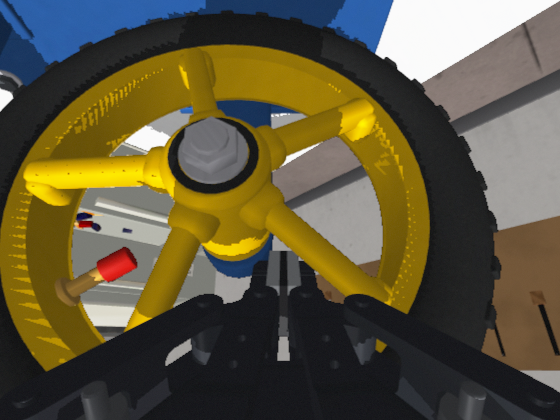

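The valve has turned with the spoke from about 120° to about 57° and its cap is now at (116,264). The fingers sit above the pushed spoke, clear of the valve. I'll continue down the left side.

Request:
{"name": "apply_moves", "arguments": {"rows": [[-0.001,0.005,-0.004,0,0,0],[-0.002,0.009,-0.008,0,0,0],[-0.003,0.013,-0.013,0,0,0],[-0.003,0.013,-0.013,0,0,0]]}}

```text
t: 5.75
position: [0.4902, 0.1153, 0.2039]
orientation: [-0.102, 0.902, 0.066, 0.415]
force: [0.7, 0.4, -0.4]
width: 0.0002
gripper_force: 0.3
```

```bash
sed -i 's/(.511,.064)/(.512,.075)/' look.py; python3 st.py;python3 look.py w4
```

```text
t 5.75 tcp [0.4902 0.1153 0.2039] stand mm [-13.3  43.9 203.9] tip [ -5.   44.4 196.8] zdir(stand) [ 0.76   0.053 -0.648] ydir [-0.04   0.999  0.034] q [-0.05 -0.99 -0.96  0.76  0.24 -0.17] F [ 0.7  0.4 -0.4]
5.75 [0.4902 0.1153 0.2039] [-0.102  0.902  0.066  0.415] [-0.05 -0.99 -0.96  0.76  0.24 -0.17]
cam [0.349 0.081 0.235] hub px [[160.42729966 174.19529225]]
[ 82 313  46  37 896] [104.2 331.1] valve? [ 0.     -0.0377  0.2229] 38.2 0.061
```

Request:
{"name": "apply_moves", "arguments": {"rows": [[-0.001,0.003,-0.005,0,0,0],[-0.001,0.006,-0.01,0,0,0],[-0.002,0.008,-0.015,0,0,0],[-0.002,0.009,-0.02,0,0,0],[-0.002,0.009,-0.02,0,0,0]]}}

```text
t: 6.3
position: [0.4929, 0.1258, 0.1941]
orientation: [-0.103, 0.899, 0.067, 0.421]
force: [-6.0, 5.3, 13.1]
width: -0.0002
gripper_force: 8.3
```

```bash
python3 st.py;python3 look.py w5
```

```text
t 6.3 tcp [0.4929 0.1258 0.1941] stand mm [ -8.6  53.6 194.1] tip [-1.000e-01  5.420e+01  1.871e+02] zdir(stand) [ 0.769  0.055 -0.636] ydir [-0.044  0.998  0.033] q [-0.02 -0.99 -0.99  0.71  0.22 -0.14] F [-6.   5.3 13.1]
6.3 [0.4929 0.1258 0.1941] [-0.103  0.899  0.067  0.421] [-0.02 -0.99 -0.99  0.71  0.22 -0.14]
cam [0.352 0.091 0.223] hub px [[121.69294909 193.89332599]]
[ 51 235   9   6  34] [ 54.6 237.4] valve? [ 0.     -0.0581  0.1689] 96.0 0.0584
[ 79 346  14   9  50] [ 85.1 349.7] valve? [ 0.     -0.0324  0.221 ] 35.1 0.0562
```

View pics/w5.png

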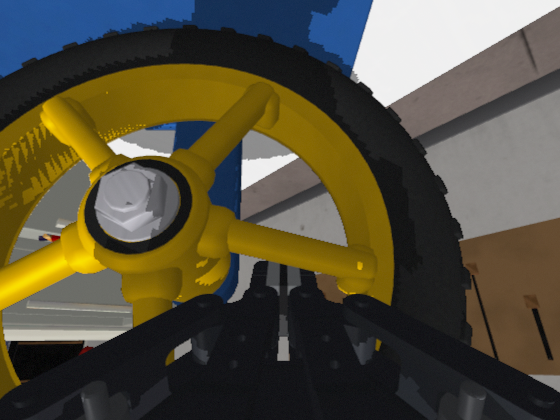

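The wrist picture shows the spoke pointing to about 9 o'clock (image (230,235) to (360,265)), with the fingers above it. The force rose to 13 N. The tip has crept deeper, so the gripper body is probably near the tyre. I'll back off, go shallower and steeper, then continue.

Request:
{"name": "apply_moves", "arguments": {"rows": [[-0.004,-0.003,0.006,-0.3,1.7,0],[-0.008,-0.006,0.012,-0.7,3.5,0],[-0.012,-0.009,0.016,-1,5.2,0],[-0.014,-0.01,0.016,-1.4,6.9,0],[-0.014,-0.01,0.016,-1.4,6.9,0]]}}

```text
t: 6.85
position: [0.4772, 0.1136, 0.2037]
orientation: [-0.102, 0.925, 0.06, 0.36]
force: [1.7, 0.1, 2.8]
width: -0.0001
gripper_force: 1.7
```

```bash
python3 st.py;python3 look.py w6
```

```text
t 6.85 tcp [0.4772 0.1136 0.2037] stand mm [-26.4  44.8 203.7] tip [-18.9  45.3 195.7] zdir(stand) [ 0.678  0.05  -0.733] ydir [-0.034  0.999  0.037] q [-0.03 -0.89 -0.85  0.89  0.21 -0.18] F [1.7 0.1 2.8]
6.85 [0.4772 0.1136 0.2037] [-0.102  0.925  0.06   0.36 ] [-0.03 -0.89 -0.85  0.89  0.21 -0.18]
cam [0.341 0.08  0.252] hub px [[171.94929214 187.69120843]]
```

Request:
{"name": "apply_moves", "arguments": {"rows": [[0.0,0.0,-0.004,0,0,0],[0.0,0.001,-0.008,0,0,0],[0.0,0.001,-0.012,0,0,0],[0.0,0.001,-0.012,0,0,0]]}}

```text
t: 7.3
position: [0.4753, 0.1145, 0.1875]
orientation: [-0.102, 0.926, 0.06, 0.358]
force: [0.9, 0.4, 0.7]
width: 0.0003
gripper_force: 0.8
```

```bash
cat > sc.py <<'E'
from h import *
p,d,K,T=grab("scene");cv2.imwrite("pics/s_last.png",p);np.savez("scene2",p=p,d=d,K=K,T=T)
h=cv2.cvtColor(p[130:230,170:270],cv2.COLOR_BGR2HSV)
m=cv2.inRange(h,(0,120,40),(9,255,255))|cv2.inRange(h,(172,120,40),(180,255,255))
k,l,st,c=cv2.connectedComponentsWithStats(m);S=stand(np.radians(11.5),(.512,.075))
for i in range(1,k):
    v=onplane(c[i]+[170,130],K,T,S,0);print("scene red",st[i,4],c[i]+[170,130],v.round(4),np.degrees(np.arctan2(-v[1],v[2]-.175)).round(1))
E
python3 st.py;python3 look.py w7;python3 sc.py
```

```text
t 7.3 tcp [0.4753 0.1145 0.1875] stand mm [-28.1  46.  187.5] tip [-20.7  46.5 179.4] zdir(stand) [ 0.674  0.05  -0.737] ydir [-0.034  0.999  0.037] q [-0.03 -0.9  -0.88  0.87  0.2  -0.17] F [0.9 0.4 0.7]
7.3 [0.4753 0.1145 0.1875] [-0.102  0.926  0.06   0.358] [-0.03 -0.9  -0.88  0.87  0.2  -0.17]
cam [0.339 0.081 0.237] hub px [[163.98885428 223.94488811]]
[ 65 275  14   7  80] [ 71.4 277.5] valve? [ 0.     -0.0663  0.1739] 90.9 0.0663
scene red 7 [215. 164.] [ 0.     -0.0014  0.2294] 1.5
```

Request:
{"name": "apply_moves", "arguments": {"rows": [[-0.006,-0.001,0.008,0,0,0],[-0.014,-0.003,0.018,0,0,0],[-0.024,-0.005,0.03,0,0,0],[-0.034,-0.007,0.05,0,0,0],[-0.04,-0.008,0.08,0,0,0],[-0.04,-0.008,0.11,0,0,0],[-0.04,-0.008,0.13,0,0,0]]}}

```text
t: 8.1
position: [0.4357, 0.1057, 0.3219]
orientation: [-0.102, 0.926, 0.059, 0.36]
force: [-0.0, -0.1, 0.7]
width: 0.0002
gripper_force: 0.0
```

```bash
python3 st.py;python3 look.py w8;python3 sc.py; sed -i 's/(.511,.064)/(.512,.075)/' fit.py; sed -i 's/-.01,L/-.0,L/g;s/-.01),L/-.0),L/' fit.py;python3 fit.py; python3 -c "
import cv2;a=cv2.imread('pics/w8.png');b=cv2.imread('pics/s_last.png')[130:230,170:310];b=cv2.resize(b,(490,350),interpolation=2);import numpy as np
o=np.zeros((420,800,3),np.uint8);o[:,:400]=a[:,80:480];o[:350,400:]=b[:,:400];cv2.imwrite('pics/c8.png',o)"
```

```text
t 8.1 tcp [0.4357 0.1057 0.3219] stand mm [-68.6  45.3 321.9] tip [-61.2  45.9 313.8] zdir(stand) [ 0.677  0.048 -0.735] ydir [-0.032  0.999  0.036] q [-0.07 -0.94 -0.63  1.17  0.23 -0.2 ] F [-0.  -0.1  0.7]
8.1 [0.4357 0.1057 0.3219] [-0.102  0.926  0.059  0.36 ] [-0.07 -0.94 -0.63  1.17  0.23 -0.2 ]
cam [0.3   0.073 0.371] hub px [[211.11625293  88.60766614]]
[200 191  18  22 264] [209.2 200.6] valve? [ 0.     -0.0063  0.2329] 6.2 0.0583
[  0 297  19   6  79] [  8.3 299.5] valve? [ 0.     -0.1283  0.3074] 44.1 0.1844
[432 308  10  24  83] [436.3 319.2] valve? [0.     0.1484 0.3277] -44.2 0.213
scene red 7 [215. 164.] [ 0.     -0.0014  0.2294] 1.5
front plane [-0.02574322 -0.00146086  0.00746431] 32484
tyre y,z [[-0.14867648  0.05496836]
 [ 0.13275894  0.31184093]]
nut [-0.05306517  0.00150434  0.1837445 ] [-0.0629942  -0.01956801  0.16268724] [-0.0450199   0.01961336  0.19909082]
cap px 275 208.71272727272728 201.33454545454546
[  0   0   0   0   0  88 393 118   0   0   0   0   0   0   0   0   0   0
 239  99  11   0   0   0   0   0   0   0   0   0   7  69  97   0   0   0
   0   0   0   0   0   0  33 163 227   0   0   0   0   0   0   0   0   2
 172 279   0   0   0   0]
```

View pics/c8.png

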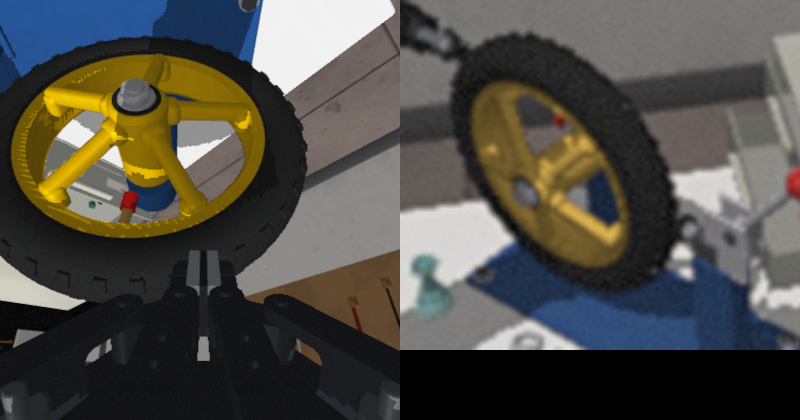

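The composite shows the valve near the top: cap at wrist pixel (209,200), nut at about (213,96). I'll get an exact angle from the five spokes with a Procrustes fit.

```bash
cat > ang.py <<'E'
from h import *
from scipy.optimize import least_squares
z=np.load("wrist.npz");p,d,K,T=[z[k] for k in"pdKT"];W=pts(d,K,T);h=cv2.cvtColor(p,cv2.COLOR_BGR2HSV)
S=stand(np.radians(11.5),(.512,.075));L=(W-S[:3,3])@S[:3,:3]
y=(h[...,0]>=18)&(h[...,0]<=34)&(h[...,1]>130)&(d>0)&(L[...,0]<-.014)&(L[...,0]>-.042)
o=S[:3,:3].T@(T[:3,3]-S[:3,3]);X=pts(np.ones(d.shape),K,T)
v=(X-S[:3,3])@S[:3,:3]-o;C=o+v*((-.0255-o[0])/v[...,0])[...,None]
a0=0;c=np.array([0,.177])
for it in range(8):
    Q=[];N=[]
    e=C[...,1:]-c;r=np.hypot(e[...,0],e[...,1]);a=np.degrees(np.arctan2(-e[...,0],e[...,1]))
    m=y&(r>.045)&(r<.068)
    for n in(36,108,180,252,324):
        k=m&(abs((a-n-a0+180)%360-180)<14)
        if k.sum()>60:Q.append(C[k][:,1:].mean(0));N.append(n)
    Q=np.array(Q);N=np.radians(N)
    f=lambda x:(Q-np.c_[x[0]-x[3]*np.sin(N+x[2]),x[1]+x[3]*np.cos(N+x[2])]).ravel()
    s=least_squares(f,[*c,np.radians(a0),.056]);c=s.x[:2];a0=np.degrees(s.x[2])
print("centre",c,"angle",a0,"r",s.x[3],"spokes",len(Q),"res mm",(f(s.x)*1000).round(1))
hh=cv2.inRange(h,(0,150,50),(7,255,255))|cv2.inRange(h,(174,150,50),(180,255,255))
k,l,st,cc=cv2.connectedComponentsWithStats(hh)
for i in range(1,k):
    if st[i,4]>60:
        q=onplane(cc[i],K,T,S,0);print("cap",(q[1:]-c)*1000,np.degrees(np.arctan2(-(q[1]-c[0]),q[2]-c[1])))
E
python3 ang.py; cp wrist.npz w8.npz
```

```text
centre [0.00227517 0.16963931] angle 7.919070248091716 r 0.05669027959011912 spokes 5 res mm [ 0.1 -0.1 -0.1  1.3  1.1 -1.  -0.5 -0.3 -0.6  0.1]
cap [-8.54907876 63.29283278] 7.692489631925922
cap [-130.54674382  137.77731666] 43.456414705576705
cap [146.17022223 158.04289845] -42.765023489770954
```

The spokes and the cap agree: about 7.8° clockwise is left. I'll go back in along the same path and push about 7 mm further.

Request:
{"name": "apply_moves", "arguments": {"rows": [[0,0,-0.02,0,0,0],[0,0,-0.05,0,0,0],[0.006,0.001,-0.08,0,0,0],[0.016,0.003,-0.1,0,0,0],[0.026,0.005,-0.112,0,0,0],[0.034,0.007,-0.122,0,0,0],[0.04,0.009,-0.13,0,0,0],[0.04,0.009,-0.134,0,0,0],[0.04,0.009,-0.137,0,0,0],[0.04,0.009,-0.14,0,0,0],[0.04,0.009,-0.14,0,0,0]]}}

```text
t: 9.3
position: [0.4759, 0.1155, 0.1802]
orientation: [-0.102, 0.926, 0.06, 0.359]
force: [-4.5, 0.5, 3.7]
width: -0.0
gripper_force: 2.8
```

```bash
python3 st.py
```

```text
t 9.3 tcp [0.4759 0.1155 0.1802] stand mm [-27.4  46.8 180.2] tip [-19.9  47.4 172.2] zdir(stand) [ 0.676  0.05  -0.735] ydir [-0.034  0.999  0.037] q [-0.03 -0.9  -0.9   0.85  0.2  -0.17] F [-4.5  0.5  3.7]
```

Request:
{"name": "apply_moves", "arguments": {"rows": [[-0.006,-0.001,0.008,0,0,0],[-0.014,-0.003,0.018,0,0,0],[-0.024,-0.005,0.03,0,0,0],[-0.034,-0.007,0.05,0,0,0],[-0.04,-0.009,0.08,0,0,0],[-0.04,-0.009,0.11,0,0,0],[-0.04,-0.009,0.14,0,0,0],[-0.04,-0.009,0.14,0,0,0]]}}

```text
t: 10.1
position: [0.4371, 0.1059, 0.3253]
orientation: [-0.102, 0.924, 0.059, 0.363]
force: [0.8, 0.2, 0.0]
width: -0.0001
gripper_force: 0.0
```

```bash
python3 st.py;python3 look.py w9;python3 ang.py; python3 sc.py
```

```text
t 10.1 tcp [0.4371 0.1059 0.3253] stand mm [-67.2  45.3 325.3] tip [-59.7  45.8 317.2] zdir(stand) [ 0.681  0.048 -0.73 ] ydir [-0.033  0.999  0.034] q [-0.07 -0.94 -0.62  1.17  0.23 -0.2 ] F [0.8 0.2 0. ]
10.1 [0.4371 0.1059 0.3253] [-0.102  0.924  0.059  0.363] [-0.07 -0.94 -0.62  1.17  0.23 -0.2 ]
cam [0.301 0.073 0.373] hub px [[211.27011085  82.73288709]]
[214 186  16  21 263] [221.8 195.1] valve? [0.     0.0035 0.233 ] -3.5 0.0581
[  0 293  19   7  80] [  8.5 296.3] valve? [ 0.     -0.1277  0.3098] 43.5 0.1857
[431 305  11  27  93] [436.  317.7] valve? [0.     0.1479 0.3307] -43.5 0.2147
centre [0.00224533 0.1687812 ] angle -1.0037312089747545 r 0.05698763019077005 spokes 5 res mm [ 0.4 -0.2  0.3  2.1  0.8 -2.6 -0.5  0.7 -1.   0.1]
cap [ 1.26361374 64.19333898] -1.1276930992780692
cap [-129.95771509  140.99826588] 42.66667920643484
cap [145.64822221 161.86906229] -41.980575696973645
scene red 10 [212.6 162.8] [0.     0.0095 0.2297] -9.8
```

Wrist estimates say −1°. I'll confirm from a second viewpoint on the way to the lever, since the scene camera only sees about 10 pixels of the cap.

Request:
{"name": "apply_moves", "arguments": {"rows": [[0.0,-0.03,0.01,0,0,0],[0.0,-0.07,0.02,0,0,0],[0,-0.11,0.02,0,0,0],[0,-0.14,0.02,0,0,0],[0,-0.14,0.02,0,0,0]]}}

```text
t: 10.7
position: [0.4355, -0.0377, 0.336]
orientation: [-0.097, 0.927, 0.059, 0.357]
force: [0.1, 0.3, -0.3]
width: 0.0001
gripper_force: 0.0
```

```bash
python3 st.py;python3 look.py w10;python3 ang.py; python3 -c "
import cv2,numpy as np;a=cv2.imread('pics/w10.png');b=cv2.imread('pics/s_last.png')[140:210,180:250];b=cv2.resize(b,(240,240),interpolation=2)
o=np.zeros((420,800,3),np.uint8);o[:,:560]=a;o[:240,560:]=b;cv2.imwrite('pics/c10.png',o)"
```

```text
t 10.7 tcp [ 0.4355 -0.0377  0.336 ] stand mm [-97.4 -95.2 336. ] tip [-90.  -94.7 327.9] zdir(stand) [ 0.673  0.047 -0.739] ydir [-0.024  0.999  0.041] q [-0.64 -0.82 -0.52  1.36  0.56 -0.69] F [ 0.1  0.3 -0.3]
10.7 [ 0.4355 -0.0377  0.336 ] [-0.097  0.927  0.059  0.357] [-0.64 -0.82 -0.52  1.36  0.56 -0.69]
cam [ 0.3   -0.07   0.386] hub px [[385.37813166 107.58726803]]
[   0  119   44   63 1771] [ 20.6 148.7] valve? [ 0.     -0.343   0.1603] 92.5 0.3433
[378 195  16  19 204] [385.2 203.4] valve? [0.     0.0053 0.2333] -5.2 0.0586
[   4  251   46   37 1251] [ 25.7 269.6] valve? [-0.     -0.2904  0.2874] 68.9 0.3114
[  0 292  63  16 526] [ 25. 300.] valve? [ 0.     -0.2819  0.3114] 64.2 0.3132
[459 306  20  44 159] [468.2 327.6] valve? [0.     0.0434 0.3427] -14.5 0.1732
[376 339   5  14  37] [377.3 345.6] valve? [ 0.     -0.0259  0.3523] 8.3 0.1792
centre [0.00414673 0.17063331] angle -1.723324141775645 r 0.05656961220347879 spokes 5 res mm [ 0.1  0.2  0.3 -0.1 -0.4 -0.5 -0.1  0.5 -0.  -0.1]
cap [-347.13453344  -10.38197367] 91.71307074420258
cap [ 1.18099807 62.69494861] -1.0791651386585537
cap [-294.57375193  116.72360029] 68.38426306747678
cap [-286.02096175  140.79690924] 63.79078432488683
cap [ 39.22338079 172.06660307] -12.841412387657192
```

View pics/c10.png

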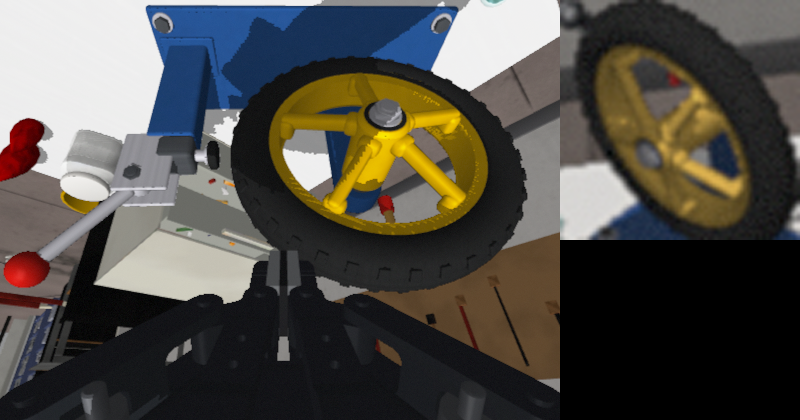

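The second view confirms it at −1° to −1.7°: the cap at (385,203) lies straight above the nut at (385,113). The ball is at (26,270). Now the lever.

Request:
{"name": "apply_moves", "arguments": {"rows": [[0.008,-0.038,0.01,0,0,0],[0.016,-0.076,0.02,0,0,0],[0.024,-0.114,0.02,0,0,0],[0.031,-0.152,0.02,0,0,0],[0.061,-0.146,0.02,0,0,0],[0.096,-0.139,0.015,0,0,0],[0.131,-0.132,0.01,0,0,0],[0.131,-0.132,0.0,0,0,0],[0.131,-0.132,-0.01,0,0,0]]}}

```text
t: 11.65
position: [0.5672, -0.1629, 0.3275]
orientation: [-0.104, 0.926, 0.061, 0.358]
force: [-0.6, -0.8, 1.0]
width: 0.0001
gripper_force: 0.0
```

```bash
python3 st.py; python3 look.py w11
```

```text
t 11.65 tcp [ 0.5672 -0.1629  0.3275] stand mm [   6.7 -244.1  327.5] tip [  14.1 -243.5  319.4] zdir(stand) [ 0.674  0.054 -0.737] ydir [-0.037  0.999  0.039] q [-0.69 -0.34 -0.26  1.17  0.59 -0.77] F [-0.6 -0.8  1. ]
11.65 [ 0.5672 -0.1629  0.3275] [-0.104  0.926  0.061  0.358] [-0.69 -0.34 -0.26  1.17  0.59 -0.77]
cam [ 0.431 -0.197  0.377] hub px [[697.81018976 -25.8762531 ]]
[   0   36   33   44 1065] [13.3 57.2] valve? [ 0.     -0.4192  0.1701] 90.7 0.4193
[  51   54   58   78 2582] [79.  92.8] valve? [ 0.     -0.3658  0.2064] 85.1 0.3671
[308 133   6   5  21] [310.8 135.2] valve? [ 0.     -0.2236  0.2431] 73.1 0.2337
[ 160  170   59   56 2550] [189.5 197.3] valve? [ 0.     -0.2888  0.2861] 69.0 0.3094
[  0 280  80  21 771] [ 33.3 290.4] valve? [ 0.     -0.3479  0.3321] 65.7 0.3817
[498 301  32  67 280] [514. 335.] valve? [ 0.     -0.1494  0.3563] 39.5 0.2349
```

View pics/w11.png

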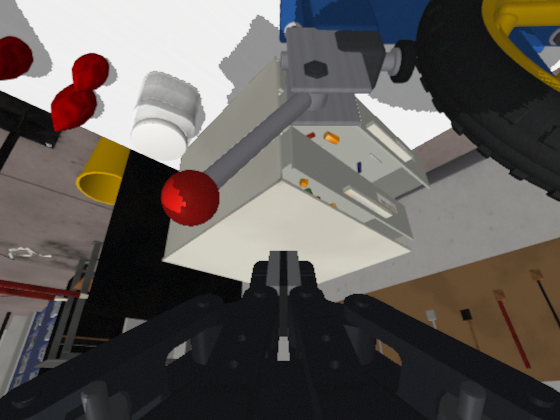

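The view shows the ball at (190,197), the lever running to the cheeks at (315,65), and the fingers beside and above it. I'll push along the arc.

Request:
{"name": "apply_moves", "arguments": {"rows": [[0.001,-0.004,-0.015,0,0,0],[0.002,-0.008,-0.03,0,0,0],[0.0025,-0.012,-0.04,0,0,0],[0.003,-0.015,-0.048,0,0,0],[0.0035,-0.018,-0.054,0,0,0],[0.0045,-0.022,-0.059,0,0,0],[0.0055,-0.027,-0.065,0,0,0],[0.0065,-0.031,-0.071,0,0,0],[0.0065,-0.031,-0.071,0,0,0]]}}

```text
t: 12.6
position: [0.5744, -0.1979, 0.2588]
orientation: [-0.102, 0.926, 0.059, 0.36]
force: [3.4, 0.3, 3.2]
width: 0.0
gripper_force: 1.7
```

```bash
python3 st.py; python3 look.py w12
```

```text
t 12.6 tcp [ 0.5744 -0.1979  0.2588] stand mm [   6.8 -279.8  258.8] tip [  14.2 -279.3  250.7] zdir(stand) [ 0.677  0.048 -0.734] ydir [-0.033  0.999  0.035] q [-0.74 -0.28 -0.35  1.05  0.61 -0.82] F [3.4 0.3 3.2]
12.6 [ 0.5744 -0.1979  0.2588] [-0.102  0.926  0.059  0.36 ] [-0.74 -0.28 -0.35  1.05  0.61 -0.82]
cam [ 0.438 -0.231  0.308] hub px [[884.43121647  41.68753541]]
[   0   73   44   50 1653] [18.9 96.8] valve? [ 0.     -0.4367  0.1419] 94.3 0.4379
[  65   89   62   85 2931] [ 94.6 130.3] valve? [ 0.     -0.3839  0.1705] 90.7 0.3839
[341 173   9   7  34] [345.1 175.9] valve? [ 0.     -0.2437  0.2048] 83.0 0.2455
[349 241   6   7  29] [351.7 244. ] valve? [ 0.     -0.2462  0.2449] 74.1 0.2559
[ 173  243   67   61 3009] [206.1 272.2] valve? [ 0.     -0.3128  0.2573] 75.3 0.3234
[  0 296  86  19 849] [ 36.2 305.9] valve? [ 0.     -0.3803  0.2701] 76.0 0.392
[514 316  35  69 297] [530.9 350.7] valve? [ 0.     -0.181   0.2932] 56.8 0.2162
```

Request:
{"name": "apply_moves", "arguments": {"rows": [[0.0005,-0.003,-0.005,0,0,0],[0.001,-0.006,-0.01,0,0,0],[0.002,-0.009,-0.015,0,0,0],[0.0025,-0.012,-0.02,0,0,0],[0.003,-0.014,-0.025,0,0,0],[0.003,-0.015,-0.029,0,0,0],[0.003,-0.015,-0.032,0,0,0],[0.003,-0.015,-0.032,0,0,0]]}}

```text
t: 13.45
position: [0.5772, -0.211, 0.2259]
orientation: [-0.103, 0.926, 0.06, 0.359]
force: [7.0, 2.7, 2.1]
width: 0.0001
gripper_force: 3.3
```

```bash
python3 st.py; python3 look.py w13
```

```text
t 13.45 tcp [ 0.5772 -0.211   0.2259] stand mm [   6.8 -293.3  225.9] tip [  14.3 -292.7  217.8] zdir(stand) [ 0.677  0.052 -0.734] ydir [-0.035  0.999  0.038] q [-0.76 -0.24 -0.38  0.99  0.62 -0.84] F [7.  2.7 2.1]
13.45 [ 0.5772 -0.211   0.2259] [-0.103  0.926  0.06   0.359] [-0.76 -0.24 -0.38  0.99  0.62 -0.84]
cam [ 0.441 -0.244  0.275] hub px [[992.01823219  87.90489161]]
[   0   94   45   53 1758] [ 18.9 118.4] valve? [ 0.     -0.4422  0.1279] 96.1 0.4447
[  66  109   66   89 3197] [ 97.4 151.7] valve? [ 0.     -0.391   0.1538] 93.1 0.3916
[356 196   9   6  37] [359.9 198.4] valve? [ 0.     -0.2514  0.1865] 87.4 0.2517
[ 176  217   62   61 2970] [207.1 247.3] valve? [ 0.     -0.3268  0.2124] 83.5 0.3289
[  0 306  87  18 836] [ 36.4 315.4] valve? [ 0.     -0.3922  0.2409] 80.5 0.3977
[518 323  34  64 275] [534.5 354.8] valve? [ 0.     -0.1937  0.2621] 65.8 0.2124
```

Request:
{"name": "apply_moves", "arguments": {"rows": [[0.0,0,-0.002,0,0,0],[0,0,-0.004,0,0,0],[0,0,-0.004,0,0,0]]}}

```text
t: 13.8
position: [0.5775, -0.2115, 0.2235]
orientation: [-0.103, 0.925, 0.06, 0.36]
force: [4.4, 2.2, 5.3]
width: -0.0002
gripper_force: 3.5
```

```bash
python3 st.py; python3 look.py w14|grep -E "29[0-9]{2}|30[0-9]{2}"
```

```text
t 13.8 tcp [ 0.5775 -0.2115  0.2235] stand mm [   7.1 -293.8  223.5] tip [  14.6 -293.2  215.4] zdir(stand) [ 0.678  0.05  -0.733] ydir [-0.035  0.999  0.036] q [-0.76 -0.24 -0.39  0.98  0.62 -0.84] F [4.4 2.2 5.3]
[ 177  215   61   61 2943] [207.8 245.7] valve? [ 0.     -0.327   0.2094] 84.0 0.3288
```

Request:
{"name": "apply_moves", "arguments": {"rows": [[0.0,0,-0.002,0,0,0],[0,0,-0.004,0,0,0],[0,0,-0.004,0,0,0],[0,0,-0.004,0,0,0]]}}

```text
t: 14.25
position: [0.5782, -0.212, 0.2213]
orientation: [-0.103, 0.925, 0.059, 0.361]
force: [3.4, 1.4, 7.5]
width: 0.0001
gripper_force: 4.0
```

```bash
python3 st.py; python3 look.py w15|grep -E "29[0-9]{2}|30[0-9]{2}"
```

```text
t 14.25 tcp [ 0.5782 -0.212   0.2213] stand mm [   7.6 -294.4  221.3] tip [  15.1 -293.9  213.2] zdir(stand) [ 0.68   0.049 -0.732] ydir [-0.035  0.999  0.034] q [-0.76 -0.24 -0.39  0.97  0.62 -0.84] F [3.4 1.4 7.5]
[ 178  214   61   62 2953] [209.  244.7] valve? [ 0.     -0.327   0.2069] 84.4 0.3286
```

Request:
{"name": "apply_moves", "arguments": {"rows": [[0.0,0,-0.002,0,0,0],[0,0,-0.004,0,0,0],[0,0,-0.006,0,0,0],[0,0,-0.006,0,0,0],[0,0,-0.006,0,0,0]]}}

```text
t: 14.8
position: [0.5797, -0.2127, 0.2185]
orientation: [-0.104, 0.924, 0.057, 0.364]
force: [4.5, 1.4, 11.7]
width: -0.0001
gripper_force: 5.8
```

```bash
python3 st.py; python3 look.py w16|grep -E "29[0-9]{2}|30[0-9]{2}"
```

```text
t 14.8 tcp [ 0.5797 -0.2127  0.2185] stand mm [   9.  -295.4  218.5] tip [  16.5 -294.9  210.5] zdir(stand) [ 0.683  0.047 -0.729] ydir [-0.036  0.999  0.03 ] q [-0.76 -0.24 -0.4   0.96  0.63 -0.84] F [ 4.5  1.4 11.7]
[ 180  215   61   62 3030] [210.5 245.7] valve? [ 0.     -0.327   0.2055] 84.7 0.3285
```

Request:
{"name": "apply_moves", "arguments": {"rows": [[0.0,0,-0.003,0,0,0],[0,0,-0.006,0,0,0],[0,0,-0.006,0,0,0],[0,0,-0.006,0,0,0]]}}

```text
t: 15.25
position: [0.5817, -0.2131, 0.2164]
orientation: [-0.106, 0.923, 0.056, 0.367]
force: [6.3, 2.2, 16.7]
width: -0.0001
gripper_force: 8.0
```

```bash
python3 st.py; python3 look.py w17|grep -E "29[0-9]{2}|3[01][0-9]{2}"
```

```text
t 15.25 tcp [ 0.5817 -0.2131  0.2164] stand mm [  10.8 -296.2  216.4] tip [  18.4 -295.7  208.5] zdir(stand) [ 0.688  0.045 -0.725] ydir [-0.038  0.999  0.026] q [-0.76 -0.24 -0.41  0.94  0.63 -0.84] F [ 6.3  2.2 16.7]
[ 180  217   62   63 3153] [211.5 248. ] valve? [ 0.     -0.327   0.2055] 84.7 0.3285
```

The ball has stopped at its lowest position. Releasing and re-checking the wheel.

Request:
{"name": "apply_moves", "arguments": {"rows": [[0,0,0.02,0,0,0],[0,0,0.05,0,0,0],[0,0,0.09,0,0,0],[-0.03,-0.006,0.12,0,0,0],[-0.07,-0.014,0.13,0,0,0],[-0.11,-0.02,0.14,0,0,0],[-0.12,0.02,0.14,0,0,0],[-0.13,0.06,0.14,0,0,0],[-0.135,0.1,0.14,0,0,0],[-0.14,0.14,0.14,0,0,0],[-0.14,0.17,0.14,0,0,0],[-0.14,0.17,0.14,0,0,0]]}}

```text
t: 16.5
position: [0.4353, -0.039, 0.3447]
orientation: [-0.104, 0.926, 0.06, 0.357]
force: [1.1, 0.9, 0.2]
width: -0.0001
gripper_force: 0.0
```

```bash
python3 st.py; python3 look.py w18; python3 ang.py
```

```text
t 16.5 tcp [ 0.4353 -0.039   0.3447] stand mm [-97.9 -96.5 344.7] tip [-90.5 -95.9 336.6] zdir(stand) [ 0.673  0.052 -0.737] ydir [-0.037  0.999  0.037] q [-0.65 -0.81 -0.5   1.38  0.57 -0.72] F [1.1 0.9 0.2]
16.5 [ 0.4353 -0.039   0.3447] [-0.104  0.926  0.06   0.357] [-0.65 -0.81 -0.5   1.38  0.57 -0.72]
cam [ 0.3   -0.073  0.394] hub px [[384.39995978 102.18261499]]
[   0  111   44   81 2429] [ 20.2 151.7] valve? [ 0.     -0.3396  0.1766] 89.7 0.3396
[376 189  16  19 198] [383.3 196.5] valve? [0.     0.0053 0.2333] -5.2 0.0585
[  0 288  59  16 491] [ 23.4 295.9] valve? [ 0.     -0.2829  0.3185] 63.1 0.3172
[455 305  18  42 148] [463.  325.8] valve? [-0.      0.0413  0.3493] -13.3 0.1791
centre [0.00415038 0.17046012] angle -1.7705776542651313 r 0.05661677095591811 spokes 5 res mm [ 0.2  0.2  0.3 -0.1 -0.5 -0.6  0.1  0.6 -0.1 -0.2]
cap [-343.76835254    6.14700432] 88.9755896033344
cap [ 1.19548401 62.83624429] -1.0899430145662932
cap [-287.04077977  148.00528514] 62.7232550547656
cap [ 37.17287216 178.84512245] -11.74171878870202
```

View pics/w18.png

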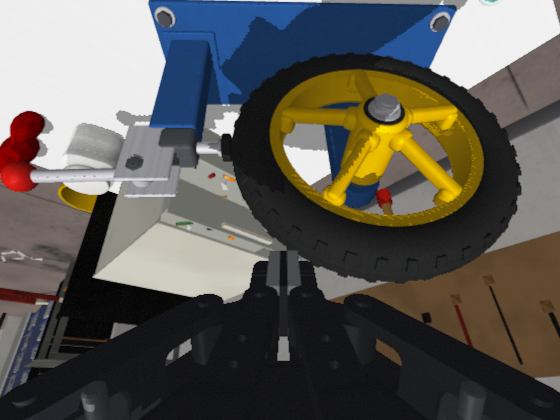

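The final view shows the lever level, from the ball at (18,177) to the pivot at (140,165), with the plunger against the tread at (225,147). The valve cap at (383,197) is straight above the nut, and nothing touches the tool.

```bash
python3 -c "
from rig import *
print(finish_job())"
```

```text
the job is handed in; nothing more can be done
None
```

The valve is at twelve o'clock, about 1–2° past it by the wrist camera. The clamp lever is pushed down to its stop, so the wheel should be locked. The job is handed in at about 16.5 s on the robot's clock.

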